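Roll a spent stick battery into the test V-block and push it home

ROBOT

A 7-joint arm with a two-finger parallel gripper is mounted at the origin on the work surface. World frame = base frame: x ahead of the robot, y to its left, z up, the work surface at z = 0. Lengths are in m, angles in degrees, forces in N, time in s.
With the tool pointing down it reaches from about 0.425 to 0.875 m from the base axis. Payload 4.7 kg.
Tool frame: the origin (TCP) lies on the centre line of the jaws, within the pads' length; the fingertips stand 11 mm ahead of it and the grasp point (between the pads) lies 8 mm behind it (finger_overhang is the x of the fingertips in the tool frame, in m); x points along the fingers, z is the direction in which the jaws open and shut, and the axes are right-handed (so a half turn about x gives the same grasp; the last joint's range is limited). The gripper opens to 87 mm and grips with 3 to 60 N. Pads are 19 mm wide; open, the fingers measure 117 mm over their backs; the gripper's body (75 mm by 190 mm) begins 51 mm behind the grasp point.
Start: joints at [-74.708, 18.392, -4.016, 83.108, 1.295, 78.541, -3.26], TCP at [0.163, 0.629, 0.234] pointing down, gripper open.
Joint ranges: [-163.93, 163.93], [-17.29, 119.83], [-79.2, 71.16], [3.27, 140.29], [-89.18, 269.18], [5.43, 117.66], [-154.24, 154.24]. Speed limits (degrees/s): [147.25, 147.25, 180, 180, 180, 180, 180].

INTERFACE

Orientations are given as [roll, pitch, yaw] about the fixed x, y, z axes, in that order (R = Rz(yaw) Ry(pitch) Rx(roll)).
In Python, from cell import get_obs, read_camera, sign_off, cut_out, finger_overhang gives the robot as it stands.
- The arm moves only by the tool servo_tool, never from a script. Its argument "rows" is one flat list of numbers, 5 for each row, row after row: the shift along the world's x, y, z in mm, then the turn about the world's z in degrees, then the closure, from 0 (fully open) to 1 (shut). A call has 1 to 10 rows; each row is the pose to reach, as a shift and turn from the pose commanded when the call began; what a row does not reach only later rows make up. A row lasts 1/12 s, in which the tool goes at most 41.7 mm and 7.16 degrees, less where a joint would pass 70% of its speed; a pose out of reach is approached as far as the arm can. A call with a gripper value outside its range is refused whole. The fingers move at their own pace and stop on an object; "force" is the grip in N (left out, the last holds). Time passes only in rows, so rows that repeat a pose let the fingers close. It gives the time, the measured TCP pose, the force and the opening at its end, in the units of the state.
- get_obs(): the state, without advancing time (a new reading comes with each control period).
- read_camera(name): name is "side" or "top" or "wrist"; returns a dict with "frame" (400x640x3 uint8, blue, green, red), "range_z" (400x640 float32, m along the optical axis (not along the pixel's ray), 0 where there is no reading), "intrinsics" (3x3 intrinsics, pixels), "k1" (the pictures are not rectified: a ray, as slopes to the right and down, at radius r is drawn at 1 + k1 r^2 times it, then the intrinsics apply), "cam_to_world" (4x4, takes a point from camera to world coordinates); the wrist camera has in their place "tool_from_camera" (4x4, takes a point from camera to tool coordinates, whose origin is the TCP and whose axes are the tool frame's). Camera axes: x right, y down, z forward; pixel columns grow to the right and rows downward; lengths in m; the calibration is good to about 2 mm. A picture is of the moment at which its call begins: read the wrist's pose just before it.
- sign_off(): hands the job in, once; it reports no verdict.
Trained networks look in a picture, given as the dict that the camera call returned (one of the last four; its "shot" number tells which), for a name from the list of things; names that differ only in an ending like _2 or _b are one class to them, and where a whole thing is asked for, a point or a joint stands for the part that bears it (a point fixed in the world has none). Each returns a list of dicts, best first, with "score" (0 to 1); they miss things now and then, are a little off and sometimes report something else, mostly with a low value. They report only what shows in the picture. A call takes as long as a camera call. They do not tell look-alikes from the thing itself.
- cut_out(name, picture): "pixels" (400x640 bool, what is visible of it) and "extent" ([centre column, centre row, width, height] in pixels, round what is visible of it).
The state is a dict: "time_s": time; "qpos": joint angles; "joint_velocities": joint speeds; "effort": joint torques, N m; "tool_pos": TCP position; "tool_rot": TCP orientation; "force": force on the tool from outside, world axes, zero at the start; "wrist_torque": the same for the moment, N m; "grip_width": finger opening in m.
Only numpy, scipy, OpenCV 4.12 (cv2) and the standard library are available. Lean on these libraries where they do the work, as an engineer would, in place of code of your own. Each camera call takes 0.05 s, during which the arm holds its last target.

TASK

Roll the longer of the two round stick batteries along the bench by its side, up the ramp and into the groove of the steel V-block, then push it endways along the groove with a fingertip until its end rests against the upright contact plate. Only push it, gently: do not pinch or pick it up, and leave the shorter one, the cups, the brick battery, the black pack and the pry bar where they are. Finish with the battery lying still in the groove and the robot touching nothing.

Things in the scene. Friction and masses are not known exactly. Their poses are not given: they have to be found in the camera images.
- stick: The longer stick battery, the one to move: grey round bar, diameter 34 mm, length 120 mm, about 0.28 kg, a black band round its middle. Lies on the bench 125 to 190 mm to one side of the groove (+y or -y), axis within 0.12 rad of the groove's; rolls freely. Origin at its centre (17 mm above the bench at the start), x along the bar; y and z turn as it rolls (z and a pale strip up at the start).
- vblock: Low steel V-block fixed to the bench; groove along its x axis, open at the -x end (nearer the robot), closed by an upright contact plate at +x. Origin on the bench under the groove's lowest line, z up. Groove and ramps span x = -110 to +95 mm. A seated stick has its axis at y = 0, 20.6 mm above the bench; home against the plate, its centre is at x = +25 mm.
- groove (a point): Point on the groove's lowest line, above the V-block's origin, 1 mm above the bench. Both faces rise at 30 degrees to lips at y = +-12 mm, 7.9 mm high; from each lip a plain 10 degree ramp runs down to the bench at y = +-57 mm. A stick crossing a lip has its axis about 25 mm above the bench.
- plate_face (a point): Centre of the contact plate's face, on the axis of a seated stick: 85 mm along the V-block's x axis, 20.6 mm above the bench. The rigid plate is 60 mm wide (y) and 50 mm high.
- stub: The shorter stick battery, not to be moved: same look and diameter (34 mm) but 66 mm long; lies on the other side of the V-block. Origin at its centre, x axis along it.
- cup_a: Yellow plastic sorting cup, rim diameter 68 mm, 75 mm tall, upright, loose; origin at the centre of its underside. Leave it.
- cup_b: The other yellow sorting cup, same size and origin. Leave it.
- brick: Pewter-coloured alkaline brick battery, 66 x 66 mm, 75 mm tall with two small terminals 6 mm higher, standing loose; origin at the centre of its underside. Leave it.
- pack: Cracked black power-tool pack, 120 x 76 x 63 mm, loose at the robot's right; origin at the centre of its underside. Leave it.
- prybar: Blue steel pry bar, about 315 mm long, 22 mm wide, 8 mm thick (its tip up to 18 mm high), lying along its x axis at the robot's left; origin under its middle. Leave it.
Not all that is in view belongs to the job. Leave any brown look-alike of the stick alone.

How it is judged (in metres and radians):
On the way, in this order (a step that is already met when the one before it is completed fails the run):
1. the long battery rolls: it has turned at least a sixth of a turn while on the bench (angle between stick's own z axis and vertical above 1.05 rad and height (world z) of stick below 0.032 m).
2. the long battery lies in the groove, short of the contact plate (y of stick in the frame of vblock between -0.003 and 0.003 m and z of stick in the frame of vblock between 0.018 and 0.0232 m and angle between the x axis of stick and the x axis of vblock, either way round below 0.06 rad and x of stick in the frame of vblock below 0.018 m), for 0.2 s.
3. the long battery has been pushed along the groove up to the contact plate (y of stick in the frame of vblock between -0.003 and 0.003 m and z of stick in the frame of vblock between 0.018 and 0.0232 m and angle between the x axis of stick and the x axis of vblock, either way round below 0.06 rad and x of stick in the frame of vblock above 0.0215 m), for 0.2 s.
At the end, for the whole second after the job is handed in: The long stick battery rests in the groove (axis within 3 mm of the centre line and of its seated height, in line within 0.06 rad), its end within 3.5 mm of the contact plate; the cups, brick, pack, pry bar and shorter stick are within 20 mm of their starts (all of step 3 and linear speed of stick below 0.01 m/s and distance of each of cup_a, cup_b, brick, pack, prybar, stub from where it was at the start of the episode below 0.02 m); the robot touches nothing.
It fails at once if the long battery is lifted (its axis more than 38 mm above the bench) or up-ended (height (world z) of stick above 0.038 m or angle between stick's own x axis and vertical below 1.25 rad or angle between stick's own x axis and vertical above 1.89 rad).
It fails at once if the long battery is squeezed or pressed with more than 36 N (contact force between the fingers and stick above 36 N).
It fails at once if a cup, the brick, the pack, the pry bar or the shorter stick is moved more than 20 mm (distance of any of cup_a, cup_b, brick, pack, prybar, stub from where it was at the start of the episode above 0.02 m).
It also fails if it takes over 54 s, if anything falls off the work surface, if the arm or the gripper's body presses on something with over 40 N, if the wrist force passes 120 N, or if a joint passes its speed limit or range.

## Working session

There is one attempt and no reset: what is moved stays moved. The work goes in short steps, Python scripts to look and compute and a tool call to move; the robot and the scene stay as the last step left them, time stands still between calls to the robot, and variables do not carry over. Pictures are saved under pics/ and viewed, and the job is handed in when it is done.

Besides the shell and the picture viewer there is one more tool, called after "Call:" by a JSON object that holds its "name" and its "arguments". servo_tool: Moves the arm, as the interface text tells. Its arguments: {"type":"object","properties":{"rows":{"type":"array"},"force":{"type":"number"}},"required":["rows"]}

```bash
ls; mkdir -p pics; cat > h.py <<'E'
import numpy as np, cv2
from cell import get_obs, read_camera, sign_off, cut_out, finger_overhang
from scipy.spatial.transform import Rotation as R
def T_of(obs):
    T=np.eye(4);T[:3,3]=obs['tool_pos'];T[:3,:3]=R.from_euler('xyz',obs['tool_rot'],degrees=True).as_matrix();return T
def cam(name):
    o=get_obs();d=read_camera(name)
    d['T']=np.array(d['cam_to_world']) if name!='wrist' else T_of(o)@np.array(d['tool_from_camera'])
    return d
def pts(d,mask=None):
    z=d['range_z'];m=z>0
    if mask is not None:m&=mask
    v,u=np.nonzero(m);K=np.array(d['intrinsics'],float)
    dist=np.array([float(d['k1']),0,0,0,0])
    xy=cv2.undistortPoints(np.stack([u,v],1).astype(float)[:,None],K,dist)[:,0]
    zz=z[v,u];P=np.c_[xy*zz[:,None],zz,np.ones(len(zz))]
    return (d['T']@P.T).T[:,:3],u,v
def proj(d,P):
    P=np.atleast_2d(P);c=(np.linalg.inv(d['T'])@np.c_[P,np.ones(len(P))].T)[:3]
    return cv2.projectPoints(c.T.copy(),np.zeros(3),np.zeros(3),np.array(d['intrinsics'],float),np.array([float(d['k1']),0,0,0,0]))[0][:,0]
E
python3 - <<'E'
from h import *
print(get_obs())
for n in('top','side','wrist'):
    d=cam(n);cv2.imwrite(f'pics/{n}0.png',d['frame'])
    print(n,np.array(d['T']).round(3).tolist(),d['k1'],d['range_z'].max())
    for k in('stick','vblock','stub','cup_a','brick','pack','prybar'):
        for r in cut_out(k,d):
            P,u,v=pts(d,r['pixels'])
            print(n,k,round(r['score'],2),np.round(r['extent']),np.median(P,0).round(3) if len(P) else None)
E
```

```text
pics
{'time_s': 0.0, 'qpos': array([-74.7070151 ,  18.43809513,  -4.01376892,  83.17368457,
         1.29476971,  78.54090424,  -3.25986004]), 'joint_velocities': array([-0.04761817,  0.04275847, -0.02185469, -0.04841767, -0.07133163,
        0.02711228, -0.14716471]), 'effort': array([-1.84209252e-04, -4.91290176e+01, -4.03961884e-01, -3.12520552e+01,
       -6.40130485e-02,  4.37717128e-02,  1.76431108e-04]), 'tool_pos': array([0.16251786, 0.62881412, 0.23248285]), 'tool_rot': array([-176.77679328,   89.89236677, -101.26163419]), 'force': array([0.51739052, 0.09420887, 0.47991955]), 'wrist_torque': array([-0.01139289, -0.00160842,  0.01161599]), 'grip_width': 0.08696023048729244}
top [[-0.024, -0.977, 0.214, 0.304], [-1.0, 0.023, -0.005, -0.007], [-0.0, -0.214, -0.977, 1.335], [0.0, 0.0, 0.0, 1.0]] -0.1334273614649846 2.370437
top stick 0.82 [260. 203.  12.  47.] [0.569 0.119 0.032]
top stick 0.68 [202. 217.  39.  35.] [0.542 0.276 0.031]
top vblock 0.67 [323. 189.  50.  92.] [ 0.604 -0.052  0.005]
top stub 0.71 [371. 193.  16.  30.] [ 0.594 -0.181  0.032]
top cup_a 0.9 [279. 266. 
[... 461 characters left out ...]
66 0.109 0.028]
side stick 0.68 [262. 162.  17.  33.] [0.536 0.265 0.028]
side stick 0.33 [332. 223.  74.  62.] [ 0.607 -0.06   0.004]
side stub 0.61 [360. 249.  21.  21.] [ 0.591 -0.19   0.03 ]
side cup_a 0.83 [396. 214.  29.  31.] [ 0.751 -0.16   0.05 ]
side cup_a 0.76 [256. 212.  25.  31.] [0.41  0.057 0.048]
side brick 0.68 [333. 165.  28.  31.] [0.706 0.103 0.062]
side pack 0.64 [360. 356.  64.  52.] [ 0.402 -0.447  0.056]
side prybar 0.69 [247. 140.  85.  31.] [0.533 0.416 0.006]
wrist [[0.25, 0.924, 0.29, 0.084], [0.968, -0.239, -0.074, 0.651], [0.0, 0.299, -0.954, 0.385], [0.0, 0.0, 0.0, 1.0]] -0.027892623214780803 1.2582358
wrist prybar 0.51 [239. 342.  15.   6.] [0.398 0.433 0.005]
```

```bash
python3 - <<'E'
import cv2
a=cv2.imread('pics/top0.png')[90:320,120:520];cv2.imwrite('pics/top0c.png',cv2.resize(a,(800,460),interpolation=cv2.INTER_CUBIC))
a=cv2.imread('pics/side0.png')[110:310,210:450];cv2.imwrite('pics/side0c.png',cv2.resize(a,(720,600),interpolation=cv2.INTER_CUBIC))
E
```

```text
(no output)
```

View pics/top0c.png

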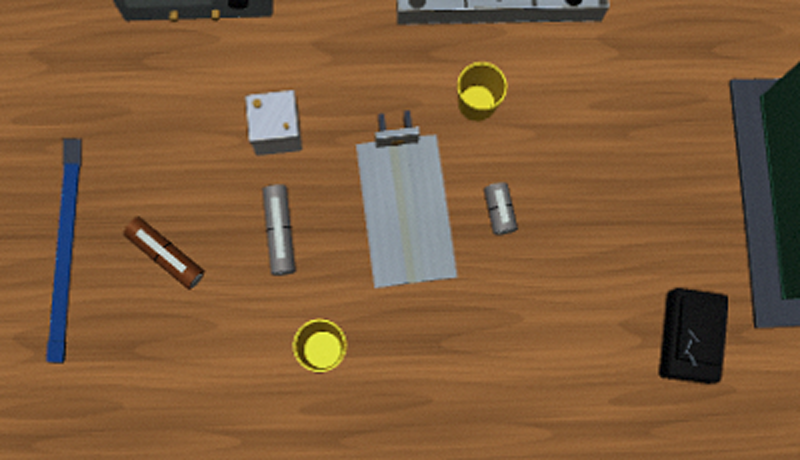

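View pics/side0c.png

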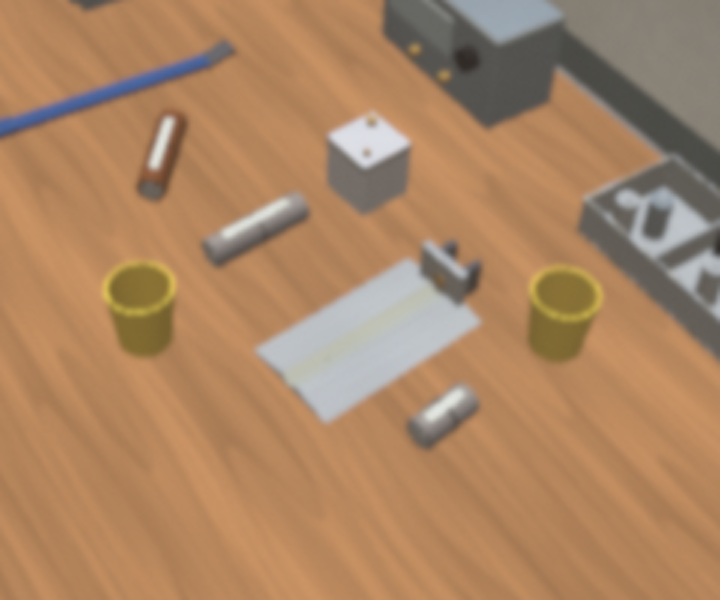

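```bash
python3 - <<'E'
from h import *
o=get_obs();print(T_of(o).round(3),finger_overhang)
for n in('top','side'):
    d=cam(n)
    for k in('stick','vblock','stub'):
        for r in cut_out(k,d)[:2]:
            P,u,v=pts(d,r['pixels']);
            m=np.abs(P[:,2]-np.median(P[:,2]))<.03;Q=P[m][:,:2]
            (c,s,a)=cv2.minAreaRect((Q*1000).astype(np.float32))
            w=np.linalg.svd(Q-Q.mean(0),full_matrices=False)[2][0];w*=np.sign(w[0])
            print(n,k,round(r['score'],2),'rect',np.round(c),np.round(s),round(a,1),'pca',np.degrees(np.arctan2(w[1],w[0])).round(1))
E
```

```text
[[ 0.    -0.968  0.25   0.163]
 [ 0.     0.25   0.968  0.629]
 [-1.     0.     0.     0.234]
 [ 0.     0.     0.     1.   ]] 0.011
top stick 0.65 rect [577. 122.] [130.  34.] 5.8 pca 5.3
top vblock 0.86 rect [609. -53.] [223. 115.] 5.7 pca 5.7
top vblock 0.39 rect [ 595. -182.] [67. 33.] 9.9 pca 9.8
top stub 0.85 rect [ 595. -183.] [67. 34.] 9.9 pca 9.2
side stick 0.84 rect [553. 293.] [164.  42.] 51.2 pca 50.6
side stick 0.8 rect [571. 113.] [121.  29.] 5.0 pca 4.9
side vblock 0.83 rect [626. -52.] [262. 121.] 7.3 pca 6.3
side stub 0.51 rect [ 604. -178.] [91. 43.] 9.9 pca 9.9
```

Call:
{"name": "servo_tool", "arguments": {"rows": [40,-55,10,-7,0,80,-110,20,-14,0,120,-163,30,-21,0,160,-217,40,-28,0,196,-265,50,-35,0,230,-310,60,-42,0,265,-358,66,-49,0,300,-405,66,-56,0,330,-445,66,-63,0,360,-485,66,-70,0]}}

```text
time_s: 2.43
tool_pos: [0.4093, 0.2958, 0.2882]
tool_rot: [47.6, 89.9, 52.8]
force: [0.5, 1.2, 0.3]
grip_width: 0.0872
```

Call:
{"name": "servo_tool", "arguments": {"rows": [25,-33,0,0,0,47,-64,0,0,0,47,-64,0,0,0,47,-64,0,0,0,47,-64,0,0,0]}}

```text
time_s: 2.85
tool_pos: [0.455, 0.2341, 0.2874]
tool_rot: [102.4, 90.0, 108.0]
force: [0.5, 0.3, -1.1]
grip_width: 0.0872
```

```bash
cat > look.py <<'E'
from h import *
import sys
tag=sys.argv[1]
o=get_obs();print(o['time_s'],o['tool_pos'].round(4),o['tool_rot'].round(2),o['grip_width'],o['qpos'].round(1))
d=cam('wrist');im=d['frame'];cv2.imwrite(f'pics/w{tag}.png',im)
np.savez(f'w{tag}.npz',z=d['range_z'],T=d['T'],K=d['intrinsics'],k1=d['k1'],im=im)
for k in('stick','vblock','stub'):
    for r in cut_out(k,d)[:2]:
        P,u,v=pts(d,r['pixels'])
        if len(P)<20: continue
        m=np.abs(P[:,2]-np.median(P[:,2]))<.03;Q=P[m];q=Q[:,:2]
        (c,s,a)=cv2.minAreaRect((q*1000).astype(np.float32))
        w=np.linalg.svd(q-q.mean(0),full_matrices=False)[2][0];w*=np.sign(w[0])
        print(k,round(r['score'],2),np.round(r['extent']),'rect',np.round(c,1),np.round(s),round(a,1),'pca',np.degrees(np.arctan2(w[1],w[0])).round(2),'ztop',np.percentile(Q[:,2],[2,50,98]).round(4))
E
python3 look.py 1
```

```text
2.85 [0.455  0.2341 0.2874] [102.43  89.95 107.95] 0.08716571573584857 [-50.6  -0.3  20.5  98.4   0.1  81.9 -24.6]
stick 0.91 [390. 249.  84.  24.] rect [572.1 122.3] [122.  33.] 6.0 pca 8.34 ztop [0.0146 0.0306 0.0354]
stick 0.87 [390. 146.  81.  78.] rect [545.1 278.7] [122.  38.] 47.6 pca 49.33 ztop [0.0179 0.0315 0.0354]
```

View pics/w1.png

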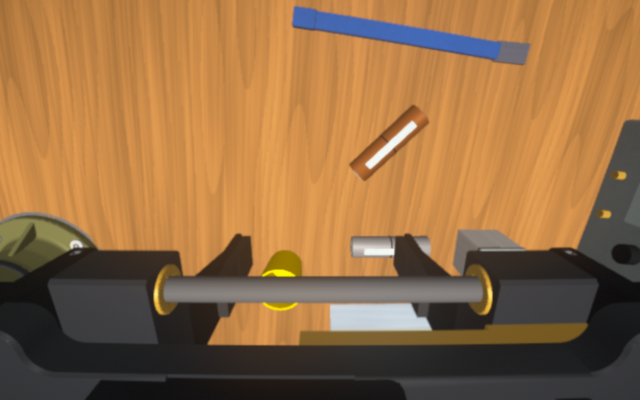

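Call:
{"name": "servo_tool", "arguments": {"rows": [13,-33,2,0,0,26,-66,4,0,0,39,-99,6,0,0,52,-132,8,0,0,65,-165,10,0,0,78,-198,12,0,0,91,-231,12,0,0,104,-264,12,0,0,115,-300,12,0,0,115,-330,12,0,0]}}

```text
time_s: 3.88
tool_pos: [0.5718, -0.0976, 0.299]
tool_rot: [-75.4, 89.9, -69.8]
force: [-0.6, -0.2, 0.5]
grip_width: 0.0873
```

Call:
{"name": "servo_tool", "arguments": {"rows": [0,0,0,0,0,0,0,0,0,0,0,0,0,0,0]}}

```text
time_s: 4.13
tool_pos: [0.5705, -0.0948, 0.2991]
tool_rot: [103.8, 89.9, 109.4]
force: [0.2, 0.9, 0.3]
grip_width: 0.0871
```

```bash
python3 look.py 2; python3 -c "
from h import *
print(T_of(get_obs()).round(4))"
```

```text
4.1333 [ 0.5705 -0.0948  0.2991] [103.77  89.94 109.39] 0.08710610262266345 [-28.3   9.3  40.1  89.1  -6.1  83.8  17.7]
stick 0.62 [342.  15. 102.  19.] rect [571.9 112. ] [123.  17.] 5.3 pca 5.76 ztop [0.0146 0.0304 0.0353]
vblock 0.62 [358. 139. 167.  73.] rect [615.4 -51.6] [241. 115.] 6.9 pca 6.35 ztop [-0.0004  0.0041  0.0137]
stub 0.56 [330. 223.  44.  24.] rect [ 592.8 -180.2] [65. 29.] 9.3 pca 10.39 ztop [0.0168 0.0314 0.0353]
[[-0.000e+00 -9.940e-02  9.951e-01  5.706e-01]
 [ 6.000e-04  9.951e-01  9.940e-02 -9.450e-02]
 [-1.000e+00  6.000e-04  0.000e+00  2.993e-01]
 [ 0.000e+00  0.000e+00  0.000e+00  1.000e+00]]
```

View pics/w2.png

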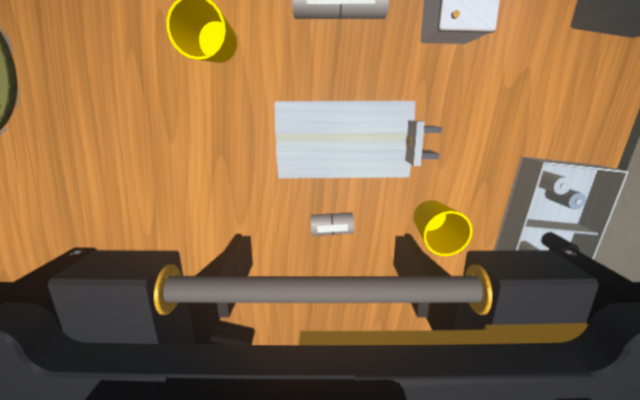

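```bash
cat > vb.py <<'E'
from h import *
from scipy.optimize import least_squares
def fit(d,mask,lab):
    P,u,v=pts(d,mask)
    Q=P[(P[:,2]<.012)&(P[:,2]>-.006)]
    c=np.median(Q[:,:2],0)
    for it in range(3):
        w=np.linalg.svd((Q[:,:2]-Q[:,:2].mean(0)),full_matrices=False)[2][0] if it==0 else w
        w*=np.sign(w[0])
        # refine yaw from side edges: for bins along, get 1/99 pct across
        a=(Q[:,:2]-c)@w; n=np.array([-w[1],w[0]]); b=(Q[:,:2]-c)@n
        A=[];lo=[];hi=[]
        for s in np.arange(-.09,.06,.01):
            k=(a>s)&(a<s+.01)
            if k.sum()>15: A.append(s+.005);lo.append(b[k].min());hi.append(b[k].max())
        pl=np.polyfit(A,lo,1);ph=np.polyfit(A,hi,1);t=(pl[0]+ph[0])/2
        w=w+t*n;w/=np.linalg.norm(w)
    mid=(pl[1]+ph[1])/2
    a0=np.percentile(a,.3)
    print(lab,'yaw',np.degrees(np.arctan2(w[1],w[0])).round(2),'edge slopes',pl[0].round(3),ph[0].round(3),'width',(ph[1]-pl[1]).round(4),'a range',a.min().round(4),a0.round(4),a.max().round(4))
    org=c+n*mid+w*(a0+.110);print('  origin(from -x end)',org.round(4))
    S=P[(P[:,2]>.02)&(P[:,2]<.06)]
    if len(S):
        x=(S[:,:2]-org)@w;y=(S[:,:2]-org)@n;k=np.abs(y)<.025
        if k.sum(): print('  plate pts x',np.percentile(x[k],[1,5,25,50,75]).round(4),'y range',y.min().round(4),y.max().round(4),'zmax',S[:,2].max().round(4))
    # groove: height model fit
    xx=(Q[:,:2]-org)@w;yy=(Q[:,:2]-org)@n
    H=lambda y:np.where(np.abs(y)<.012,.001+np.abs(y)*np.tan(np.radians(30)),np.clip(.0079-(np.abs(y)-.012)*np.tan(np.radians(10)),0,None))
    k=(xx>-.1)&(xx<.07)
    r=least_squares(lambda p:Q[k,2]-p[1]-H(yy[k]-p[0]-p[2]*xx[k]),[0,0,0],loss='soft_l1',f_scale=.002,x_scale=[.01,.01,.1],diff_step=1e-2)
    print('  height model dy,dz,dyaw',r.x.round(4),r.cost)
if __name__=='__main__':
    for n in('wrist','top','side'):
        d=cam(n)
        for r in cut_out('vblock',d)[:1]:
            if n!='none': fit(d,r['pixels'],n+' %.2f'%r['score'])
E
python3 vb.py
```

```text
wrist 0.94 yaw 5.54 edge slopes 0.001 -0.001 width 0.1125 a range -0.1023 -0.1005 0.1455
  origin(from -x end) [ 0.6068 -0.0532]
  plate pts x [0.0849 0.0853 0.0858 0.0903 0.1046] y range -0.0284 0.0302 zmax 0.0523
  height model dy,dz,dyaw [ 0.0004 -0.0001  0.008 ] 0.0027693281087691458
top 0.62 yaw -3.21 edge slopes -0.159 0.159 width 0.0553 a range -0.1316 -0.1286 0.1178
  origin(from -x end) [ 0.6039 -0.0214]
  plate pts x [0.0855 0.0862 0.0888 0.0917 0.0987] y range -0.0388 0.0134 zmax 0.057
  height model dy,dz,dyaw [ 0.0036 -0.001  -0.0604] 0.0035633220264448544
side 0.69 yaw 7.16 edge slopes -0.011 0.011 width 0.1134 a range -0.0979 -0.0968 0.1476
  origin(from -x end) [ 0.6066 -0.0537]
  plate pts x [0.0836 0.0843 0.0856 0.0873 0.0949] y range -0.0341 0.0267 zmax 0.0541
  height model dy,dz,dyaw [-0.0013 -0.0001 -0.0235] 0.002401243987899029
```

Call:
{"name": "servo_tool", "arguments": {"rows": [-4,30,0,0,0.31,-8,60,0,0,0.31,-12,90,0,0,0.31,-12,100,0,0,0.31,-12,100,0,0,0.31,-12,100,0,0,0.31]}}

```text
time_s: 5.13
tool_pos: [0.5585, 0.003, 0.2994]
tool_rot: [-82.7, 89.9, -77.2]
force: [0.0, -0.9, -1.3]
grip_width: 0.0615
```

```bash
python3 look.py 3; cat > st.py <<'E'
from h import *
import sys
from scipy.optimize import least_squares
org=np.array([.6068,-.0532]);yaw=np.radians(5.65)
w=np.array([np.cos(yaw),np.sin(yaw)]);n=np.array([-w[1],w[0]])
def cyl(P,zc=None):
    # fit horizontal cylinder r=17 to points; returns center etc
    P=P[(P[:,2]>.012)&(P[:,2]<.05)]
    c0=P[:,:2].mean(0)
    def res(p):
        m=np.array([-np.sin(p[1]),np.cos(p[1])]);b=(P[:,:2]-c0)@m-p[0]
        return np.hypot(b,P[:,2]-p[2])-.017
    r=least_squares(res,[0,yaw,.017],loss='soft_l1',f_scale=.001,x_scale=[.01,.1,.01])
    p=r.x;a=np.array([np.cos(p[1]),np.sin(p[1])]);m=np.array([-a[1],a[0]])
    t=(P[:,:2]-c0)@a;lo,hi=np.percentile(t,[.3,99.7])
    c=c0+m*p[0]+a*(lo+hi)/2
    return c,p[2],p[1],hi-lo,np.median(np.abs(r.fun))
def report(d,lab,near=None):
    for r in cut_out('stick',d)[:3]:
        P,u,v=pts(d,r['pixels'])
        if len(P)<20 or P[:,1].mean()>.2 : continue
        c,z,a,L,e=cyl(P);q=c-org
        print(lab,round(r['score'],2),'c',c.round(4),'z',round(z,4),'L',round(L,4),'v-frame',round(q@w,4),round(q@n,4),'dyaw deg',np.degrees(a-yaw).round(2),'res',round(e,4))
if __name__=='__main__':
    for k in sys.argv[1:]: report(cam(k),k)
E
python3 st.py wrist top side; python3 vb.py|head -4
```

```text
5.1333 [0.5585 0.003  0.2994] [-82.74  89.94 -77.19] 0.06151372436667293 [-35.9   6.   35.9  91.7  -3.5  83.5   5.7]
stick 0.77 [340.  86.  95.  30.] rect [572.2 121.9] [122.  37.] 5.6 pca 6.21 ztop [0.0196 0.0316 0.0354]
stick 0.5 [421. 266.  19.  19.] rect [ 737.5 -137.9] [31.  9.] 36.5 pca 35.4 ztop [0.0015 0.0225 0.0529]
vblock 0.97 [359. 201. 161.  67.] rect [619.9 -51.2] [246. 114.] 5.9 pca 5.85 ztop [-0.0002  0.0043  0.0224]
stub 0.52 [333. 273.  38.   7.] rect [ 592.8 -169.6] [64.  8.] 9.9 pca 8.67 ztop [0.0114 0.0233 0.0296]
wrist 0.74 c [0.5725 0.1206] z 0.017 L 0.1214 v-frame -0.0171 0.1763 dyaw deg 0.21 res 0.0005
top 0.93 c [0.5724 0.1216] z 0.0177 L 0.1203 v-frame -0.017 0.1774 dyaw deg 0.2 res 0.0015
side 0.95 c [0.5707 0.1191] z 0.0165 L 0.1222 v-frame -0.0189 0.175 dyaw deg -0.16 res 0.0015
side 0.71 c [ 0.594  -0.1843] z 0.0171 L 0.0669 v-frame -0.0257 -0.1292 dyaw deg 2.62 res 0.0013
wrist 0.78 yaw 6.41 edge slopes 0.002 -0.002 width 0.1127 a range -0.1037 -0.1018 0.1375
  origin(from -x end) [ 0.6058 -0.0527]
  plate pts x [0.0858 0.0862 0.0869 0.0932 0.1097] y range -0.0314 0.0294 zmax 0.0521
  height model dy,dz,dyaw [-0.0003  0.     -0.0066] 0.0023037130444256357
```

View pics/w3.png

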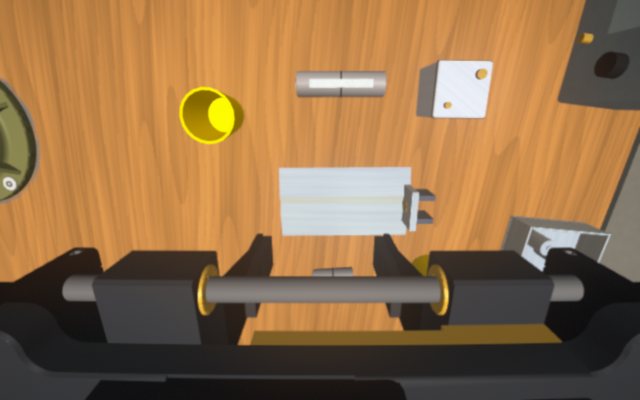

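Wrist picture: the grey long bar sits at (341,84) with its pale strip up. The brick is at (463,88), the near cup at (208,114) and the V-block at (346,201). Candidates in the top view are the grey long bar (260,203), the brown look-alike (202,217) and the short grey stub (371,193). I choose the grey one at (260,203): grey, measured 120 mm long, with a mid band.

Call:
{"name": "servo_tool", "arguments": {"rows": [0,33,0,0,0.31,-1,66,0,0,0.31,-2,99,0,0,0.31,-3,132,0,0,0.31,-4,164,0,0,0.31,-4,164,-38,0,0.31,-4,164,-76,0,0.31,-4,164,-114,0,0.31,-4,164,-150,0,0.31,-4,164,-150,0,0.31]}}

```text
time_s: 6.77
tool_pos: [0.5493, 0.1662, 0.142]
tool_rot: [-160.0, 89.2, -154.4]
force: [-1.4, -0.4, -1.0]
grip_width: 0.06
```

```bash
python3 -c "
from h import *
o=get_obs();T=T_of(o);print(o['tool_pos'],np.degrees(np.arctan2(T[1,2],T[0,2])),o['grip_width'],o['force'])"
```

```text
[0.54927237 0.16615834 0.1419728 ] 5.544680653139071 0.05997264946123741 [-1.43012468 -0.37186846 -1.02526715]
```

Call:
{"name": "servo_tool", "arguments": {"rows": [0,0,-35,0,0.31,0,0,-70,0,0.31,0,0,-90,0,0.31,0,0,-90,0,0.31,0,0,-90,0,0.31]}}

```text
time_s: 7.18
tool_pos: [0.555, 0.1677, 0.0605]
tool_rot: [-43.3, 90.0, -37.8]
force: [0.7, 0.8, 0.2]
grip_width: 0.0596
```

```bash
cat > tv.py <<'E'
from st import *
o=get_obs();T=T_of(o);q=o['tool_pos'][:2]-org
print(o['time_s'],'tcp',o['tool_pos'].round(4),'v',(q@w).round(4),(q@n).round(4),'jawyaw',np.degrees(np.arctan2(T[1,2],T[0,2])).round(2),'g',round(o['grip_width'],4),'F',o['force'].round(1))
E
python3 tv.py
```

```text
7.1833 tcp [0.555  0.1677 0.0605] v -0.0299 0.2249 jawyaw 5.52 g 0.0596 F [0.7 0.8 0.2]
```

Call:
{"name": "servo_tool", "arguments": {"rows": [0,0,-20,0,0.31,0,0,-35,0,0.31,0,0,-35,0,0.31,0.5,-5,-35,0,0.31,1,-10,-35,0,0.31,1.5,-15,-35,0,0.31,2,-20,-35,0,0.31,2.5,-25,-35,0,0.31,3,-30,-35,0,0.31,3.5,-35,-35,0,0.31]}}

```text
time_s: 8.02
tool_pos: [0.558, 0.1319, 0.0246]
tool_rot: [6.1, 90.0, 11.6]
force: [0.2, -0.3, 0.3]
grip_width: 0.0602
```

```bash
python3 tv.py; python3 st.py top side
```

```text
8.0167 tcp [0.558  0.1319 0.0246] v -0.0303 0.189 jawyaw 5.51 g 0.0602 F [ 0.2 -0.3  0.3]
top 0.47 c [0.5742 0.1069] z 0.018 L 0.1177 v-frame -0.0167 0.1625 dyaw deg -0.16 res 0.0012
side 0.87 c [0.5722 0.0979] z 0.0162 L 0.1185 v-frame -0.0196 0.1538 dyaw deg -0.23 res 0.0013
```

Call:
{"name": "servo_tool", "arguments": {"rows": [0.4,-4,0,0,0.31,0.8,-8,0,0,0.31,1.2,-12,0,0,0.31,1.6,-16,0,0,0.31,2,-20,0,0,0.31,2.4,-24,0,0,0.31,2.8,-28,0,0,0.31,3.2,-32,0,0,0.31,3.6,-36,0,0,0.31,4,-40,0,0,0.31]}}

```text
time_s: 9.05
tool_pos: [0.5619, 0.0921, 0.0244]
tool_rot: [-35.6, 90.0, -30.1]
force: [0.3, -0.2, 0.2]
grip_width: 0.06
```

```bash
python3 tv.py; python3 st.py side top
```

```text
9.05 tcp [0.5619 0.0921 0.0244] v -0.0303 0.149 jawyaw 5.52 g 0.06 F [ 0.3 -0.2  0.2]
side 0.59 c [0.5764 0.0641] z 0.0161 L 0.1203 v-frame -0.0187 0.1197 dyaw deg -0.05 res 0.0013
top 0.59 c [0.5763 0.0627] z 0.0178 L 0.1148 v-frame -0.0189 0.1183 dyaw deg 0.39 res 0.0012
```

Call:
{"name": "servo_tool", "arguments": {"rows": [0.4,-4,0,0,0.31,0.8,-8,0,0,0.31,1.2,-12,0,0,0.31,1.6,-16,0,0,0.31,2,-20,0,0,0.31,2.4,-24,0,0,0.31,2.8,-28,0,0,0.31,3.2,-32,0,0,0.31,3.6,-36,0,0,0.31,4,-40,0,0,0.31]}}

```text
time_s: 10.08
tool_pos: [0.5659, 0.0521, 0.0244]
tool_rot: [-18.7, 90.0, -13.2]
force: [0.2, 1.0, 0.7]
grip_width: 0.0601
```

```bash
python3 tv.py; python3 st.py side top; python3 -c "
from h import *
for k in('top','side'):
  d=cam(k)['frame'];d=d[150:270,260:400];cv2.imwrite('pics/%s5.png'%k,cv2.resize(d,None,fx=4,fy=4))"
```

```text
10.0833 tcp [0.5659 0.0521 0.0244] v -0.0303 0.1088 jawyaw 5.52 g 0.0601 F [0.2 1.  0.7]
side 0.73 c [0.5805 0.024 ] z 0.0163 L 0.1199 v-frame -0.0186 0.0794 dyaw deg -0.05 res 0.0014
```

View pics/side5.png

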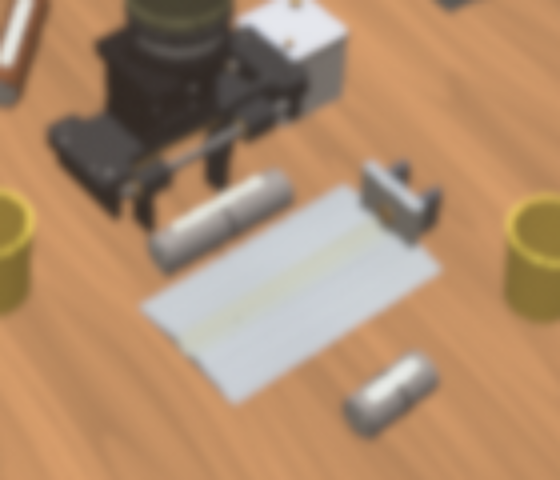

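Call:
{"name": "servo_tool", "arguments": {"rows": [0.4,-4,0,0,0.31,0.8,-8,0,0,0.31,1.2,-12,0,0,0.31,1.6,-16,0,0,0.31,2,-20,0,0,0.31,2.4,-24,0,0,0.31,2.8,-28,0,0,0.31,3.2,-32,0,0,0.31,3.6,-36,0,0,0.31,4,-40,0,0,0.31]}}

```text
time_s: 11.22
tool_pos: [0.5703, 0.0131, 0.0247]
tool_rot: [42.0, 89.9, 47.6]
force: [-0.1, 4.5, 3.4]
grip_width: 0.0599
```

```bash
python3 tv.py; python3 st.py side
```

```text
11.2167 tcp [0.5703 0.0131 0.0247] v -0.0298 0.0695 jawyaw 5.57 g 0.0599 F [-0.1  4.5  3.4]
side 0.63 c [ 0.5845 -0.0149] z 0.0193 L 0.1207 v-frame -0.0184 0.0403 dyaw deg 0.06 res 0.0013
```

Call:
{"name": "servo_tool", "arguments": {"rows": [0.3,-3,0,0,0.31,0.6,-6,0,0,0.31,0.9,-9,0,0,0.31,1.2,-12,0,0,0.31,1.5,-15,0,0,0.31,1.8,-18,0,0,0.31,2.1,-21,0,0,0.31,2.3,-23,0,0,0.31,2.5,-25,0,0,0.31,2.7,-27,0,0,0.31]}}

```text
time_s: 12.15
tool_pos: [0.5726, -0.0148, 0.0243]
tool_rot: [-116.9, 90.0, -111.4]
force: [-0.1, 3.1, 1.4]
grip_width: 0.06
```

```bash
python3 tv.py; python3 st.py side top
```

```text
12.15 tcp [ 0.5726 -0.0148  0.0243] v -0.0303 0.0416 jawyaw 5.51 g 0.06 F [-0.1  3.1  1.4]
side 0.69 c [ 0.5876 -0.0424] z 0.0242 L 0.1215 v-frame -0.018 0.0126 dyaw deg -0.27 res 0.0012
```

Almost on the lip; a few more mm slowly.

Call:
{"name": "servo_tool", "arguments": {"rows": [0.2,-2,0,0,0.31,0.4,-4,0,0,0.31,0.6,-6,0,0,0.31,0.8,-8,0,0,0.31,0.8,-8,0,0,0.31,0.8,-8,0,0,0.31,0.8,-8,0,0,0.31]}}

```text
time_s: 12.93
tool_pos: [0.5734, -0.0225, 0.0244]
tool_rot: [-35.4, 90.0, -29.9]
force: [-0.8, 0.2, -0.6]
grip_width: 0.0602
```

```bash
python3 tv.py; python3 st.py side top
```

```text
12.9333 tcp [ 0.5734 -0.0225  0.0244] v -0.0302 0.0338 jawyaw 5.51 g 0.0602 F [-0.8  0.2 -0.6]
side 0.71 c [ 0.5896 -0.0564] z 0.0204 L 0.1218 v-frame -0.0174 -0.0015 dyaw deg 0.28 res 0.0012
```

Call:
{"name": "servo_tool", "arguments": {"rows": [-0.5,5,0,0,0.31,-1.5,15,0,0,0.31,-1.5,15,30,0,0.31,-1.5,15,65,0,0.6,-20,15,100,0,1,-50,15,135,0,1,-80,15,170,0,1,-82,15,205,0,1,-82,15,240,0,1,-82,15,240,0,1]}}

```text
time_s: 13.97
tool_pos: [0.4945, -0.0063, 0.2721]
tool_rot: [12.9, 89.2, 18.5]
force: [1.0, -0.5, 0.5]
grip_width: 0.0212
```

Call:
{"name": "servo_tool", "arguments": {"rows": [0,0,0,0,1,0,0,0,0,1,0,0,0,0,1]}}

```text
time_s: 14.22
tool_pos: [0.4906, -0.007, 0.2628]
tool_rot: [-171.9, 89.8, -166.4]
force: [-0.4, -0.5, -1.1]
grip_width: 0.0036
```

```bash
python3 tv.py; python3 st.py wrist; python3 vb.py | head -4;python3 look.py 6
```

```text
14.2167 tcp [ 0.4906 -0.007   0.2628] v -0.1111 0.0574 jawyaw 5.55 g 0.0036 F [-0.4 -0.5 -1.1]
wrist 0.93 c [ 0.589  -0.0548] z 0.0204 L 0.1206 v-frame -0.0178 0.0001 dyaw deg 0.28 res 0.0004
wrist 0.93 yaw 4.58 edge slopes -0.019 0.019 width 0.1127 a range -0.1041 -0.1035 0.1314
  origin(from -x end) [ 0.6076 -0.0532]
  plate pts x [0.0419 0.0835 0.0843 0.0861 0.1029] y range -0.0277 0.0332 zmax 0.0526
  height model dy,dz,dyaw [0.0003 0.0001 0.0247] 0.001732044643086063
14.6167 [ 0.4913 -0.0075  0.264 ] [-155.51   89.96 -150.  ] 0.00058643772240211 [-35.2  -3.2  32.  103.3   1.8  79.4   1.9]
stick 0.72 [391. 214.  90.  26.] rect [596.  -58.2] [134.  43.] 5.7 pca 5.77 ztop [0.0071 0.0346 0.0384]
vblock 0.66 [410. 205. 171.  67.] rect [624.4 -50.8] [254. 114.] 5.7 pca 4.56 ztop [-0.0002  0.004   0.0274]
```

View pics/w6.png

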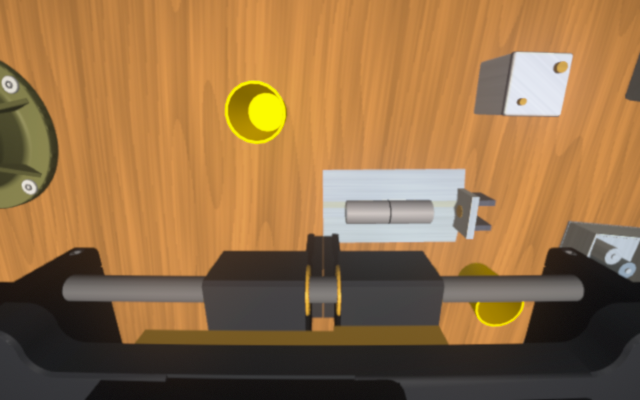

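The picture shows the stick seated in the groove at (390,211), with a gap to the plate at (462,212). Next I go behind its near end with the fingers closed.

Call:
{"name": "servo_tool", "arguments": {"rows": [-1,-29,0,0,1,-2,-58,0,0,1,-2,-58,-35,0,1,-2,-58,-70,0,1,-2,-58,-105,0,1,-2,-58,-140,0,1,-2,-58,-175,0,1,-2,-58,-200,0,1,-2,-58,-200,0,1,-2,-58,-200,0,1]}}

```text
time_s: 15.65
tool_pos: [0.4886, -0.0657, 0.0638]
tool_rot: [-165.4, 89.8, -159.9]
force: [0.2, -0.3, 0.8]
grip_width: 0.0007
```

```bash
python3 tv.py
```

```text
15.65 tcp [ 0.4886 -0.0657  0.0638] v -0.1189 -0.0008 jawyaw 5.5 g 0.0007 F [ 0.2 -0.3  0.8]
```

Call:
{"name": "servo_tool", "arguments": {"rows": [0,0,-25,0,1,0,0,-38,0,1,0,0,-38,0,1,4,0.4,-38,0,1,8,0.8,-38,0,1,12,1.3,-38,0,1,16,1.7,-38,0,1,20,2.1,-38,0,1,24,2.5,-38,0,1,27,2.8,-38,0,1]}}

```text
time_s: 16.48
tool_pos: [0.5171, -0.0626, 0.0266]
tool_rot: [-16.6, 90.0, -11.1]
force: [0.5, 0.0, -0.3]
grip_width: 0.0002
```

Call:
{"name": "servo_tool", "arguments": {"rows": [3,0.3,0,0,1,6,0.6,0,0,1,9,0.9,0,0,1,12,1.2,0,0,1,15,1.6,0,0,1,18,1.9,0,0,1]}}

```text
time_s: 16.98
tool_pos: [0.5345, -0.0608, 0.0263]
tool_rot: [-123.0, 90.0, -117.5]
force: [-2.6, -0.4, 1.7]
grip_width: 0.0007
```

```bash
python3 tv.py; python3 st.py side top
```

```text
16.9833 tcp [ 0.5345 -0.0608  0.0263] v -0.0727 -0.0005 jawyaw 5.51 g 0.0007 F [-2.6 -0.4  1.7]
```

Call:
{"name": "servo_tool", "arguments": {"rows": [3,0.3,0,0,1,6,0.6,0,0,1,9,0.9,0,0,1,12,1.2,0,0,1,14,1.4,0,0,1,16,1.6,0,0,1]}}

```text
time_s: 17.68
tool_pos: [0.5506, -0.0591, 0.0263]
tool_rot: [-152.4, 90.0, -146.9]
force: [-3.1, -0.1, 1.6]
grip_width: 0.0007
```

```bash
python3 tv.py; python3 st.py side top; python3 -c "
from h import *
for k in('side',):
  d=cam(k)['frame'];d=d[150:270,260:400];cv2.imwrite('pics/%s7.png'%k,cv2.resize(d,None,fx=4,fy=4))"
```

```text
17.6833 tcp [ 0.5506 -0.0591  0.0263] v -0.0565 -0.0004 jawyaw 5.52 g 0.0007 F [-3.1 -0.1  1.6]
side 0.79 c [ 0.6204 -0.053 ] z 0.0204 L 0.1189 v-frame 0.0135 -0.0011 dyaw deg 0.37 res 0.0013
top 0.21 c [ 0.7072 -0.0378] z 0.0373 L 0.0473 v-frame 0.1015 0.0054 dyaw deg -22.27 res 0.0021
```

View pics/side7.png

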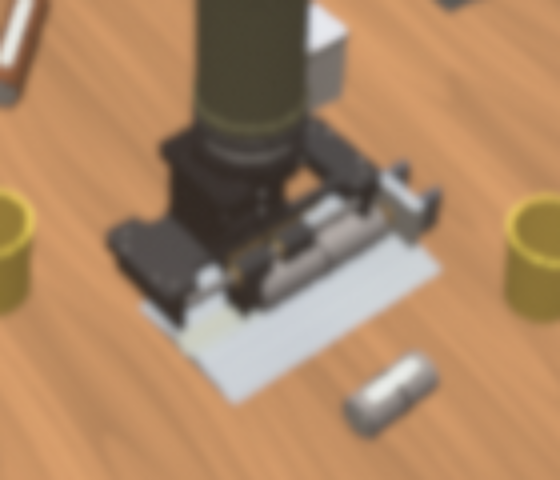

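Call:
{"name": "servo_tool", "arguments": {"rows": [1,0.1,0,0,1,2,0.2,0,0,1,3,0.3,0,0,1,4,0.4,0,0,1,5,0.5,0,0,1,6,0.6,0,0,1]}}

```text
time_s: 18.43
tool_pos: [0.5564, -0.0586, 0.0263]
tool_rot: [-170.6, 90.0, -165.1]
force: [-2.2, 0.3, 1.6]
grip_width: 0.0007
```

Call:
{"name": "servo_tool", "arguments": {"rows": [0.5,0,0,0,1,1,0.1,0,0,1]}}

```text
time_s: 18.6
tool_pos: [0.5575, -0.0585, 0.0264]
tool_rot: [-73.6, 90.0, -68.1]
force: [-2.3, -0.3, 0.9]
grip_width: 0.0003
```

Call:
{"name": "servo_tool", "arguments": {"rows": [0.5,0,0,0,1,1,0.1,0,0,1]}}

```text
time_s: 18.77
tool_pos: [0.5584, -0.0584, 0.0264]
tool_rot: [-73.9, 90.0, -68.4]
force: [-2.5, -0.5, 1.1]
grip_width: 0.0007
```

Call:
{"name": "servo_tool", "arguments": {"rows": [0.5,0,0,0,1,1,0.1,0,0,1]}}

```text
time_s: 18.93
tool_pos: [0.5594, -0.0583, 0.0264]
tool_rot: [-39.4, 90.0, -33.9]
force: [-1.6, -0.7, 1.5]
grip_width: 0.0004
```

Call:
{"name": "servo_tool", "arguments": {"rows": [0.5,0,0,0,1,1,0.1,0,0,1]}}

```text
time_s: 19.1
tool_pos: [0.5605, -0.0582, 0.0264]
tool_rot: [-32.8, 90.0, -27.2]
force: [-1.3, -0.5, 1.0]
grip_width: 0.0001
```

Call:
{"name": "servo_tool", "arguments": {"rows": [0.5,0,0,0,1,1,0.1,0,0,1]}}

```text
time_s: 19.27
tool_pos: [0.5615, -0.0581, 0.0264]
tool_rot: [-38.5, 90.0, -33.0]
force: [-2.1, 0.6, 1.1]
grip_width: 0.0001
```

```bash
python3 tv.py; python3 st.py side
```

```text
19.2667 tcp [ 0.5615 -0.0581  0.0264] v -0.0456 -0.0004 jawyaw 5.52 g 0.0001 F [-2.1  0.6  1.1]
side 0.76 c [ 0.6318 -0.0517] z 0.0202 L 0.1205 v-frame 0.025 -0.001 dyaw deg 0.07 res 0.0012
```

Call:
{"name": "servo_tool", "arguments": {"rows": [0.5,0,0,0,1,1,0.1,0,0,1]}}

```text
time_s: 19.53
tool_pos: [0.5621, -0.058, 0.0263]
tool_rot: [176.7, 90.0, -177.8]
force: [-3.2, -0.7, 1.9]
grip_width: 0.0004
```

Call:
{"name": "servo_tool", "arguments": {"rows": [0.5,0,0,0,1,0.5,0.1,0,0,1]}}

```text
time_s: 19.7
tool_pos: [0.5622, -0.0581, 0.0263]
tool_rot: [172.2, 89.9, 177.7]
force: [-5.1, -1.2, 2.0]
grip_width: 0.0005
```

Call:
{"name": "servo_tool", "arguments": {"rows": [0.5,0,0,0,1,0.5,0.1,0,0,1]}}

```text
time_s: 19.87
tool_pos: [0.5622, -0.058, 0.0263]
tool_rot: [172.7, 89.9, 178.2]
force: [-6.8, -0.3, 5.2]
grip_width: 0.0004
```

The TCP has stalled at 0.5622 while the force keeps rising, so the stick is against the plate. I hold briefly, then withdraw.

Call:
{"name": "servo_tool", "arguments": {"rows": [0,0,0,0,1,0,0,0,0,1,0,0,0,0,1,-2,-0.2,0,0,1,-6,-0.6,0,0,1,-15,-1.5,0,0,1,-30,-3,0,0,1,-40,-4,20,0,1,-45,-4,50,0,1,-45,-4,85,0,1]}}

```text
time_s: 20.7
tool_pos: [0.5154, -0.062, 0.1106]
tool_rot: [175.2, 89.8, -179.3]
force: [0.5, 0.7, -0.2]
grip_width: 0.0009
```

Call:
{"name": "servo_tool", "arguments": {"rows": [0,15,35,0,1,0,30,70,0,1,0,45,105,0,1,0,60,140,0,1,0,60,155,0,1,0,60,155,0,1,0,60,155,0,1,0,60,155,0,1]}}

```text
time_s: 21.37
tool_pos: [0.5176, -0.0023, 0.2652]
tool_rot: [-179.4, 89.9, -174.0]
force: [-0.5, -0.6, -0.6]
grip_width: 0.0006
```

```bash
python3 tv.py; python3 st.py wrist side top; python3 vb.py | head -4;python3 look.py 8
python3 - <<'E'
from h import *
for n in('top',):
    d=cam(n);cv2.imwrite('pics/top8.png',cv2.resize(d['frame'][90:320,120:520],(800,460)))
    for k in('stub','cup_a','brick','pack','prybar'):
        for r in cut_out(k,d):
            P,u,v=pts(d,r['pixels'])
            print(n,k,round(r['score'],2),np.round(r['extent']),np.median(P,0).round(3) if len(P) else None)
E
```

```text
21.3667 tcp [ 0.5176 -0.0023  0.2652] v -0.0837 0.0594 jawyaw 5.48 g 0.0006 F [-0.5 -0.6 -0.6]
wrist 0.81 c [ 0.6311 -0.0504] z 0.0204 L 0.12 v-frame 0.0245 0.0004 dyaw deg 0.4 res 0.0004
side 0.58 c [ 0.6317 -0.0521] z 0.0202 L 0.1229 v-frame 0.0249 -0.0013 dyaw deg 0.51 res 0.0014
wrist 0.66 yaw 2.31 edge slopes -0.067 0.066 width 0.1108 a range -0.0899 -0.0884 0.1703
  origin(from -x end) [ 0.6058 -0.0528]
  plate pts x [0.0845 0.0855 0.0874 0.0907 0.107 ] y range -0.0241 0.0362 zmax 0.0523
  height model dy,dz,dyaw [-0.0001  0.0001  0.0638] 0.0018858556044045393
21.9667 [ 0.5184 -0.0018  0.2663] [-78.43  89.99 -72.91] 0.0005441711976122896 [-36.8   0.7  34.7  99.9  -0.4  79.5   3.4]
stick 0.92 [397. 213.  95.  25.] rect [631.6 -48.7] [122.  32.] 5.5 pca 5.91 ztop [0.0177 0.0348 0.0384]
top stub 0.76 [371. 193.  17.  29.] [ 0.592 -0.181  0.031]
top cup_a 0.59 [363. 135.  21.  32.] [ 0.766 -0.161  0.037]
top cup_a 0.53 [272. 264.  10.  20.] [0.416 0.085 0.029]
top brick 0.92 [257. 152.  27.  30.] [0.708 0.123 0.075]
top pack 0.65 [466. 259.  37.  45.] [ 0.409 -0.425  0.058]
top prybar 0.63 [151. 217.  21. 113.] [0.536 0.421 0.008]
```

View pics/w8.png

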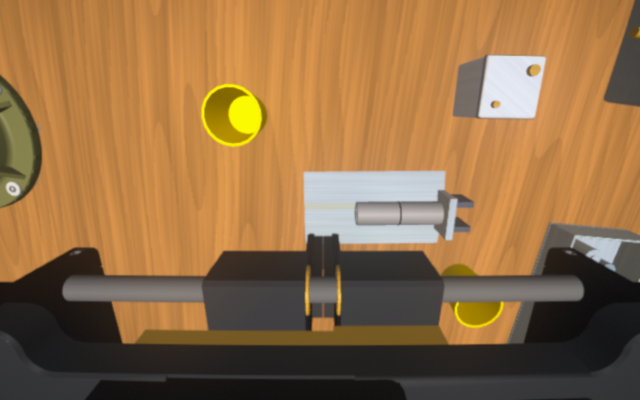

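The stick lies at (400,213) with its end touching the plate at (447,213). It is seated and the arm is clear, so I hand in.

```bash
python3 -c "
from h import *
print(sign_off())"
```

```text
the job is handed in; nothing more can be done
None
```

The long stick battery is lying in the groove with its end against the contact plate, and I have handed the job in. `sign_off()` returned no verdict.

**What I did:** I rolled the grey 120 mm stick along the bench and up the ramp with the sides of the two parted fingers, and it dropped into the groove about 43 mm short of the plate. I then closed the fingers and pushed its near end along the groove until the tool stalled with the force rising to about 7 N. After that I backed off and raised the arm clear, at about 21 s on the robot's clock of the 54 s allowed.

**Last checks:**

| Check | Wrist camera | Side camera |
|---|---|---|
| Stick centre along the groove (home is +25 mm) | +24.5 mm | +24.9 mm |
| Offset from the groove's centre line | +0.4 mm | -1.3 mm |
| Axis height (seated is 20.6 mm) | 20.4 mm | 20.2 mm |
| Out of line with the groove | 0.4° | 0.5° |

- **Other objects:** in the top view the shorter stick, brick, pack and far cup read within a few millimetres of their starts. The pry bar's reading shifted 10 mm along its length, probably because its visible outline changed; the arm never went near it.
- **Checks that failed or disagreed:**
  - The near cup was partly hidden by the arm in the last top view, so its reading is unreliable, but it looks undisturbed in the wrist picture.
  - The top camera did not find the long stick at the end.
  - The V-block edge fit gave a groove angle of 2.3° in that last view, against about 5.7° earlier. I trusted the stick and the earlier fits instead.

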